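# Pin the tail jaw and pump a bar clamp onto a glued photo frame

## Task

A freshly glued wooden photo frame lies between the open jaws of the one-hand bar clamp. Take the steel pin out of the wooden bit rack and push it fully down through the hole in the sliding tail jaw into the rail, so that the tail jaw is locked, then pump the clamp's trigger - only the trigger moves the other jaw - until both jaws press firmly on the frame, without crushing it. Finish while still holding the trigger squeezed against the frame, and leave the other things on the desk alone.

Things in the scene. Friction and masses are not known exactly. Their poses are not given: they have to be found in the camera images.
- clamp: one-hand ratchet bar clamp, grey metal, 0.98 kg, loose, lying on its side. Origin on the desk in its middle; y runs along the rail from trigger end to tail end, x to the jaws' side, z up. All (x, y, z) below are mm in this frame. Rail x -14..14, y -65..210, z 10..22; yoke of two plates x -18..62, y -125..-63, up to z 40; push rod at x 47, z 20, its end knob near y -205
- grip_back (a point): middle of the back face (facing -y) of the fixed pistol grip, at (-58, -122, 22). The grip is a bar 18 thick (y -122..-104), z 4..36, from the yoke to x -113. The trigger is in front of it (+y): fingers that straddle both from above at this x, one behind the grip and one in front of the trigger, squeeze the trigger
- trigger_front (a point): point on the front face (facing +y) of the trigger across from the point grip_back, at (-58, -66, 22) when open. The trigger is a lever 8 mm thick, z 10..32, reaching to x -95. Over grip and trigger together it measures 56 mm open and about 35 mm when the trigger is fully squeezed
- trigger (a joint): turn of the trigger, rad: 0 open, 0.345 at its stop; pivot at (2, -85). Squeezing it home takes 6 to 8 N; a spring reopens it. A full squeeze moves the jaw 8 mm (one tooth; the first may differ); let it open fully to take the next tooth. The rod cannot go back. Once the jaw presses on the work the trigger halts 3 mm or more short of its stop, and the jaw presses with 1.9 times the squeeze less 6 N
- ram (a joint): travel of the push rod and moving jaw, m, growing towards the tail jaw (+y of the clamp); it starts at 0.004 to 0.016 and cannot go back
- jaw_face (a point): the middle of the moving jaw's rubber face, which looks along +y of the clamp; pad 58 mm wide, 30 mm high; at (55, -45 + travel, 20) of the clamp
- tail_face (a point): the middle of the tail jaw's rubber face, which looks along -y; pad 58 mm wide, 30 mm high; at (55, 100, 20) of the clamp
- tail_hole (a point): mouth of the pin hole in the tail jaw's top, at (0, 125, 34) of the clamp; hole 9.6 mm wide, straight down through the tail jaw (11.5 mm) and the rail below it, whose hole it stands over. The tail jaw's top is 44 x 40 mm. Unpinned, the tail jaw slides along the rail at 2.5 N; pinned, it has about 2 mm of play
- tail (a joint): slide of the tail jaw along the rail, m, 0 at the start (its hole over the rail's hole), growing away from the moving jaw
- frame: mitred wooden photo frame, 64 x 110 x 18 mm, strips 16 mm wide, 0.11 kg, loose and flat on the desk between the jaws, its long side along the rail; origin at the middle of its underside, y along its long side. Its corners crush at 60 N of jaw force: a squeeze of 10 to 20 N at the trigger is right
- pin: the clamp's loose steel pin, 0.05 kg, upright: a shank 8 mm thick and 30 mm long with a tapered tip, a collar 19 mm wide and 4 mm high above it, and a knurled grip 15 mm thick and 30 mm high on top; origin at the tip, z up to the grip
- pin_collar (a point): the underside of the pin's collar on its axis, 30 mm above the tip; it rests on the tail jaw's top when the pin is fully in. The grip runs from 4 to 34 mm above this point
- rack: fixed wooden bit rack, 40 x 100 x 36 mm, origin at the middle of its underside, long side along its y axis; the pin stands in its end hole at y = -30 mm, in by 30 mm, collar on the top face; two steel bits stand at y = 12 and 34 mm and rise 10 mm above the top
- glue_stick: glue stick standing upright, 25 mm thick, 82 mm high; origin under its foot; a bystander
- notes_small: square pad of sticky notes, 67 x 67 x 16 mm; origin at the middle of its underside; a bystander
- pencil: short red pencil lying on the desk, 8 x 124 x 8 mm; origin at the middle of its underside; a bystander
- sharpener: small metal pencil sharpener, 15 x 25 x 14 mm; origin at the middle of its underside; a bystander
- pen: ball pen lying on the desk, 11 x 145 x 9 mm; origin at the middle of its underside; a bystander
- stapler: small stapler, 34 x 130 x 33 mm; origin at the middle of its underside; a bystander

How it is judged:
On the way, in this order (a step that is already met when the one before it is completed fails the run):
1. the pin is fully down through the tail jaw and the rail, before the jaw presses on the frame (horizontal distance between pin_collar and tail_hole below 0.004 m and z of pin_collar in the frame of tail_hole below 0.004 m and angle between pin's own z axis and vertical below 0.25 rad and contact force between ram and frame below 1 N), for 0.2 s.
2. the trigger is squeezed (value of joint trigger above 0.1 rad and contact force between the fingers and trigger above 1 N), for 0.1 s.
3. both jaws press on the frame (contact force between ram and frame above 3 N and contact force between tail and frame above 2 N), for 0.2 s.
At the end, for the whole second after the job is handed in: Pin collar within 4 mm of the tail jaw's top and hole axis, pin upright within 0.25 rad; moving jaw presses the frame with 4 to 55 N, tail jaw with over 3 N; frame (at rest) and clamp flat on the desk within 6 mm and 0.1 rad; fingers still press the trigger with over 3 N (horizontal distance between pin_collar and tail_hole below 0.004 m and z of pin_collar in the frame of tail_hole below 0.004 m and angle between pin's own z axis and vertical below 0.25 rad and contact force between ram and frame between 4 and 55 N and contact force between tail and frame above 3 N and contact force between the fingers and trigger above 3 N and height (world z) of each of frame, clamp below 0.006 m and angle between each of frame, clamp's own z axis and vertical below 0.1 rad and linear speed of frame below 0.02 m/s); the arm keeps its last pose, push and grip.
It fails at once if the frame is crushed: a jaw presses on it with more than 60 N (contact force between any of ram, tail and frame above 60 N).
It fails at once if the hand pushes the moving jaw or its rod itself, instead of the trigger (contact force between the fingers and ram above 2 N).
It fails at once if a bystander is moved more than 3 cm (distance of any of glue_stick, notes_small, pencil, sharpener, pen, stapler from where it was at the start of the episode above 0.03 m).
It also fails if it takes over 67 s, if anything falls off the work surface, if the arm or the gripper's body presses on something with over 40 N, if the wrist force passes 120 N, or if a joint passes its speed limit or range.

## Robot

A 6-joint arm with a two-finger parallel gripper is mounted at the origin on a cart in front of the work surface, level with it; the furniture and walls round the work are solid. World frame = base frame: x ahead of the robot, y to its left, z up, the work surface at z = 0. Lengths are in m, angles in rad, forces in N, time in s.
With the tool pointing down it reaches from about 0.375 to 0.9 m from the base axis. Payload 3.1 kg.
Tool frame: the origin (TCP) lies between the finger pads; the fingertips stand manip.finger_overhang ahead of it and the grasp point (between the pads) lies 5 mm behind it (manip.finger_overhang is the distance from the TCP to the fingertips, in m); z points along the fingers, y is the line along which they close (so a half turn about z gives the same grasp; the last joint's range is limited). The gripper opens to 85 mm and grips with 20 to 120 N. Pads are 22 mm wide; open, the fingers measure 114 mm over their backs; the gripper's body (76 mm by 85 mm) begins 54 mm behind the grasp point. The pads swing forward as they close: fully open they stand 13 mm farther back than shut.
Start: joints at [-1.419, 0.527, 1.433, -0, 1.181, -0.178], TCP at [0.203, -0.591, 0.245] pointing down, gripper open.
Joint ranges: [-3.08, 3.08], [-0.75, 2.2], [0.22, 2.44], [-1.43, 4.57], [0, 2.65], [-2.85, 2.85]. Speed limits (rad/s): [2.79, 2.79, 3.14, 3.14, 3.14, 3.14].

## Interface

Orientations are given as a unit quaternion [x, y, z, w].
In Python, from station import manip gives the robot as it stands.
- The arm moves only by the tool drive_tool, never from a script. Its argument "plan" is a list of rows, each a list of 7 numbers: the shift along the tool's x, y, z in m, then the turn, a rotation vector about the tool's x, y, z in degrees, then the opening, from -1 (shut) to 1 (fully open). In form: [[x, y, z, wx, wy, wz, gripper], ...]. A call has 1 to 10 rows; each row shifts and turns the commanded pose from where the row before left it, along the tool's axes as they then stand; what a row does not reach is not made up. A row lasts 1/10 s, in which the tool goes at most 50 mm and 8.59 degrees, less where a joint would pass 70% of its speed; a pose out of reach is approached as far as the arm can. A call is refused whole if a number of a shift passes 0.05 or a number of a turn 8.59, either way. A call with a gripper value outside its range is refused whole. The fingers move at their own pace and stop on an object; "newtons" is the grip in N (left out, the last holds). Time passes only in rows, so rows that do not move let the fingers close. It gives the time, the measured TCP pose, the force, the opening and the grip force at its end, in the units of the state.
- manip.sense(): the state, without advancing time (a new reading comes with each control period).
- manip.snapshot(name): name is "side" or "top"; returns a dict with "image" (400x640x3 uint8, red, green, blue), "z_map" (400x640 float32, m along the optical axis (not along the pixel's ray), 0 where there is no reading), "fov_y" (degrees; the focal length in pixels is half the picture's height over the tangent of half this angle, whatever the lens; pixels are square), "cx", "cy" (the principal point, pixels), "k1" (the pictures are not rectified: a ray, as slopes to the right and down, at radius r is drawn at 1 + k1 r^2 times it, then the intrinsics apply), "extrinsics" (4x4, takes a point from camera to world coordinates). Camera axes: x right, y up, looking along -z (the intrinsics and any distortion apply to the point x, -y, -z); pixel columns grow to the right and rows downward; lengths in m; the calibration is good to about 2 mm. A picture is of the moment at which its call begins.
- manip.sign_off(): hands the job in; it is judged then, once.
The state is a dict: "t": time; "q": joint angles; "qd": joint speeds; "tau": joint torques, N m; "tcp_pos": TCP position; "tool_rot": TCP orientation; "force": force on the tool from outside, world axes, zero at the start; "ft_torque": the same for the moment, N m; "finger_gap": opening from 0.0 (shut) to 1.0 (fully open); "gripper_force": force on a finger pad.
Only numpy, scipy, OpenCV 4.12 (cv2) and the standard library are available. Lean on these libraries where they do the work, as an engineer would, in place of code of your own. Each camera call takes 0.05 s, during which the arm holds its last target. There are 200 camera calls.

## Working session

There is one attempt and no reset: what is moved stays moved. The work goes in short steps, Python scripts to look and compute and a tool call to move; the robot and the scene stay as the last step left them, time stands still between calls to the robot, and variables do not carry over. Pictures are saved under pics/ and viewed, at most 11 in all, crops included, and the job is handed in when it is done.

Besides the shell and the picture viewer there is one more tool, called after ">>>" as a command line: name --pt "numbers of a row" for each row, then --argument value for the rest. drive_tool: Moves the arm, as the interface text tells. Its arguments: {"type":"object","properties":{"plan":{"type":"array"},"newtons":{"type":"number"}},"required":["plan"]}

```bash
mkdir -p pics; cat > h.py <<'E'
import numpy as np, cv2
from station import manip
def snap(n):
    s=manip.snapshot(n); np.save(f'/tmp/{n}.npy',s,allow_pickle=True); return s
def load(n): return np.load(f'/tmp/{n}.npy',allow_pickle=True).item()
def ray(s,u,v):
    f=200/np.tan(np.radians(s['fov_y'])/2)
    K=np.array([[f,0,s['cx']],[0,f,s['cy']],[0,0,1.]])
    p=cv2.undistortPoints(np.array([[[u,v]]],float),K,np.array([s['k1'],0,0,0.]))[0,0]
    return np.array([p[0],-p[1],-1.])
def atz(s,u,v,z):
    E=np.array(s['extrinsics']); d=E[:3,:3]@ray(s,u,v); o=E[:3,3]
    return o+d*(z-o[2])/d[2]
def atd(s,u,v):
    E=np.array(s['extrinsics']); return E[:3,:3]@(ray(s,u,v)*s['z_map'][int(v),int(u)])+E[:3,3]
def save(s,name,x0=0,y0=0,x1=640,y1=400,k=1.25):
    im=cv2.cvtColor(s['image'],cv2.COLOR_RGB2BGR)[y0:y1,x0:x1]
    cv2.imwrite('pics/'+name,cv2.resize(im,None,fx=k,fy=k,interpolation=cv2.INTER_CUBIC))
E
python3 - <<'E'
from h import *
print(manip.finger_overhang, manip.sense())
for n in('top','side'):
    s=snap(n); save(s,n+'0.png'); print(n,s['fov_y'],s['cx'],s['cy'],s['k1'],np.round(s['extrinsics'],3).tolist())
E
```

```text
0.014 {'t': 0.0, 'q': array([-1.41853198e+00,  5.28461443e-01,  1.43392018e+00, -7.72243869e-06,
        1.18140547e+00, -1.78488470e-01]), 'qd': array([-7.45552653e-05, -1.24954636e-03,  3.95939764e-04, -1.51694985e-04,
       -1.04482117e-03,  1.41265218e-03]), 'tau': array([ 4.74012450e-04, -4.42347050e+01, -1.78026241e+01,  8.16370800e-06,
        8.46911338e-03, -3.55904405e-06]), 'tcp_pos': array([ 0.20289721, -0.59041212,  0.24433081]), 'tool_rot': array([ 9.86355624e-01,  1.64624967e-01,  1.08161592e-05, -1.09717319e-03]), 'force': array([-0.63646154, -0.0048651 , -0.71736388]), 'ft_torque': array([-0.01772579,  0.01687005,  0.00856715]), 'gripper_force': 0.0, 'finger_gap': 0.9953078580949201}
top 47.533379432183715 313.06753183809434 202.87311116918383 -0.009256271848171512 [[0.071, 0.977, -0.2, 0.263], [-0.997, 0.069, -0.017, -0.089], [-0.003, 0.201, 0.98, 1.42], [0.0, 0.0, 0.0, 1.0]]
side 52.42568922142491 319.7840756272742 197.83496182343745 -0.015023845760672725 [[-0.838, 0.305, -0.454, 0.112], [-0.546, -0.48, 0.686, 0.575], [-0.009, 0.822, 0.569, 0.604], [0.0, 0.0, 0.0, 1.0]]
```

View pics/top0.png

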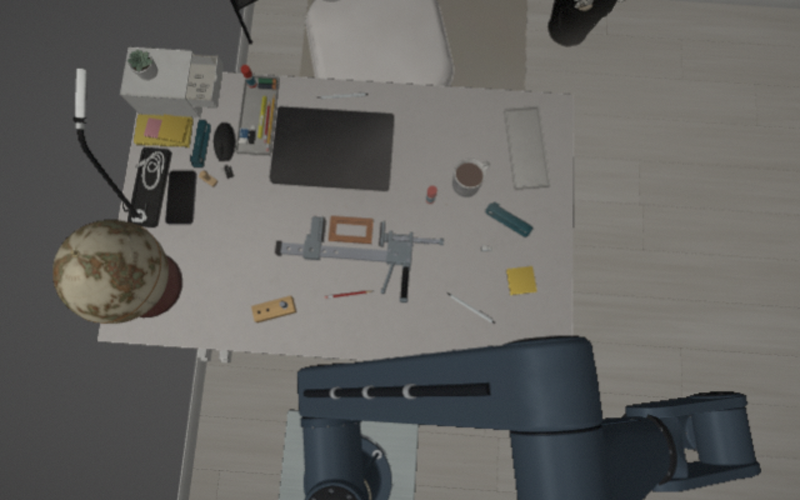

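View pics/side0.png

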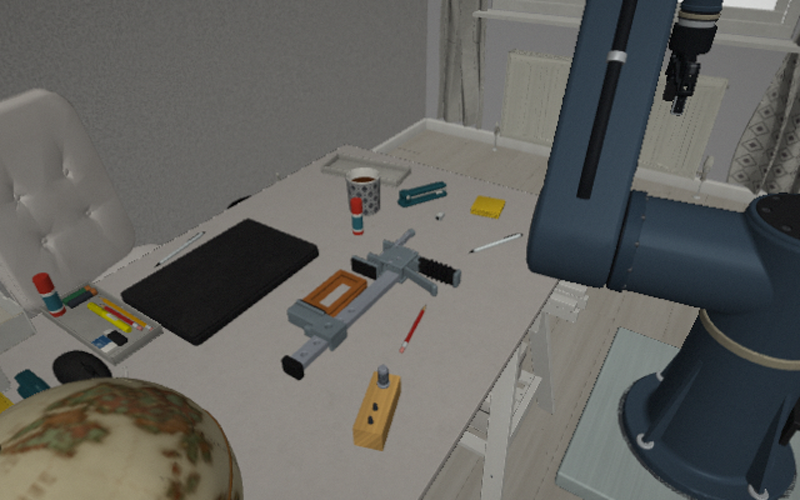

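The overview shows the clamp at roughly (280–440, 215–300) in the top view. The rack with the pin is at (274, 308), the pencil at (348, 294) and the pen at (470, 307). I'll enlarge both views for readings.

```bash
python3 - <<'E'
from h import *
save(load('top'),'topc.png',200,165,360,265,5)
save(load('side'),'sidec.png',220,185,380,305,5)
E
```

```text
(no output)
```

View pics/topc.png

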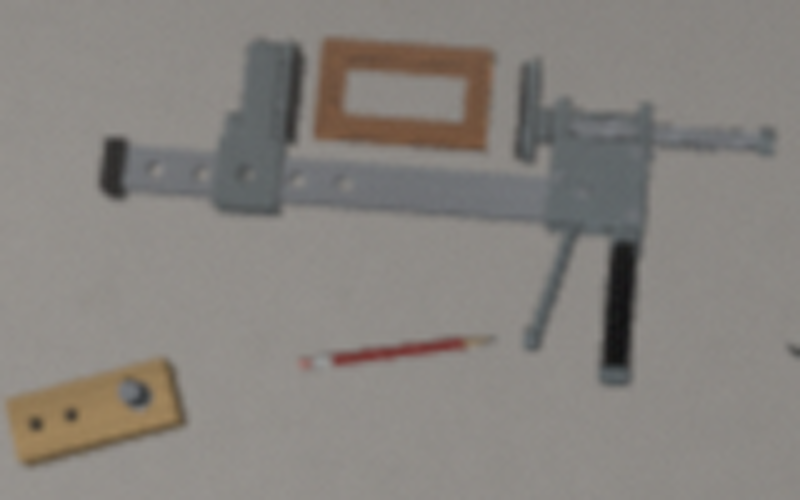

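View pics/sidec.png

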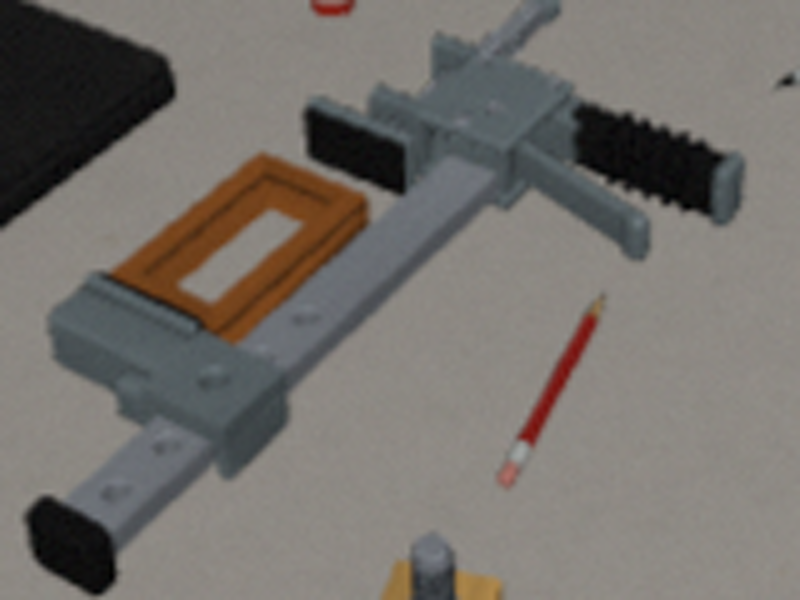

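```bash
python3 - <<'E'
from h import *
T=load('top');S=load('side')
t=lambda x,y,z:atz(T,200+(x+.5)/5-.5,165+(y+.5)/5-.5,z)
d=lambda x,y:atd(T,round(200+(x+.5)/5-.5),round(165+(y+.5)/5-.5))
e=lambda x,y,z:atz(S,220+(x+.5)/5-.5,185+(y+.5)/5-.5,z)
P=lambda n,*a:print(n,*[np.round(1000*q,1) for q in a])
P('hole',t(246,173,.034),e(214,378,.034),d(262,165))
P('railL',t(155,169,.022),e(115,491,.022)); P('railL2',t(201,174,.022),e(168,446,.022)); P('railR',t(345,183,.022),e(306,317,.022))
P('pintop',t(132,388,.07),d(132,388),e(433,540,.07))
P('bits',t(36,424,.046),t(71,414,.046))
P('rack',t(8,400,.036),t(165,360,.036),t(185,425,.036),t(28,462,.036))
P('trigend',t(533,345,.032),e(637,222,.032))
P('gripend',t(615,368,.036),e(740,157,.036)); P('grip top',t(623,242,.036))
P('frame',t(325,40,.018),t(493,50,.018),t(486,150,.018),t(316,138,.018))
P('yoke',t(550,228,.04),t(640,235,.04)); P('knob',t(770,140,.02))
P('jaw',t(524,100,.035)); P('tailface',t(293,90,.035))
P('pencil',t(302,362,.004),t(493,339,.004))
# pin fit from side z_map: mask points above rack
E=np.array(S['extrinsics']);pts=[]
for v in range(285,325):
  for u in range(285,330):
    p=atd(S,u,v)
    if p[2]>.045: pts.append(p)
pts=np.array(pts);print(len(pts),pts.mean(0),pts.min(0),pts.max(0))
pts=[]
for v in range(225,265):
  for u in range(200,245):
    p=atd(T,u,v)
    if p[2]>.058: pts.append(p)
pts=np.array(pts);print(len(pts),pts.mean(0),pts.min(0),pts.max(0))
E
```

```text
hole [544.  135.5  34. ] [543.8 135.6  34. ] [547.9 125.4  37.1]
railL [545.  194.9  22. ] [544.6 196.1  22. ]
railL2 [543.8 165.7  22. ] [543.2 166.4  22. ]
railR [544.4  74.6  22. ] [543.8  76.   22. ]
pintop [401.4 184.6  70. ] [401.5 183.7  74.4] [400.6 185.   70. ]
bits [378.  245.1  46. ] [385.5 224.6  46. ]
rack [392.2 266.4  36. ] [423.4 173.1  36. ] [384.6 156.7  36. ] [355.5 249.7  36. ]
trigend [449.1 -51.2  32. ] [450.7 -45.1  32. ]
gripend [ 438.  -102.4   36. ] [ 432.  -107.3   36. ]
grip top [ 516.5 -102.1   36. ]
frame [637.4  96.3  18. ] [638.3 -11.3  18. ] [572.8 -12.   18. ] [573.   96.1  18. ]
yoke [521.4 -56.5  40. ] [ 520.9 -112.3   40. ]
knob [ 591.4 -190.6   20. ]
jaw [602.7 -34.2  35. ]
tailface [599.  111.1  35. ]
pencil [432.   93.3   4. ] [454.9 -25.    4. ]
130 [0.38831155 0.20387551 0.07716802] [0.11242916 0.18248125 0.04506156] [0.40598926 0.5750805  0.60402864]
34 [0.35160741 0.0873451  0.54579782] [ 0.26320644 -0.08938108  0.05897128] [0.40577526 0.19151965 1.41964794]
```

The tail hole is at (0.544, 0.1355) and both cameras agree. The clamp is aligned with the world axes, with its origin at (0.544, 0.0105), and the pin is at (0.401, 0.185). First I turn the tool to yaw −20° so the fingers clear the bits, then travel round to the pin.

>>> drive_tool --pt "0 0 0 0 0 7.8 1" --pt "0 0 0 0 0 7.8 1" --pt "0 0 0 0 0 7.8 1" --pt "0 0 0 0 0 7.8 1" --pt "0 0 0 0 0 7.8 1" --pt "0 0 0 0 0 0 1" --newtons 40

```text
t: 0.7
tcp_pos: [0.203, -0.5907, 0.2448]
tool_rot: [0.985, -0.174, -0.0, -0.001]
force: [-1.0, 0.7, 0.2]
finger_gap: 0.998
gripper_force: 0.0
```

>>> drive_tool --pt "0.0108 -0.0455 0 0 0 0 1" --pt "0.0108 -0.0455 0 0 0 0 1" --pt "0.0108 -0.0455 0 0 0 0 1" --pt "0.0108 -0.0455 0 0 0 0 1" --pt "0.0108 -0.0455 0 0 0 0 1" --pt "0.0108 -0.0455 0 0 0 0 1" --pt "0.0108 -0.0455 0 0 0 0 1" --pt "0.0108 -0.0455 0 0 0 0 1" --pt "0.0108 -0.0455 0 0 0 0 1" --pt "0.0108 -0.0455 0 0 0 0 1"

```text
t: 1.7
tcp_pos: [0.4612, -0.1989, 0.2453]
tool_rot: [0.985, -0.172, 0.0, 0.0]
force: [0.3, 0.2, 0.1]
finger_gap: 1.0
gripper_force: 0.0
```

>>> drive_tool --pt "-0.0187 -0.0342 0 0 0 0 1" --pt "-0.0187 -0.0342 0 0 0 0 1" --pt "-0.0187 -0.0342 0 0 0 0 1" --pt "-0.0187 -0.0342 0 0 0 0 1" --pt "-0.0187 -0.0342 0 0 0 0 1" --pt "-0.0187 -0.0342 0 0 0 0 1" --pt "-0.0187 -0.0342 0 0 0 0 1" --pt "-0.0187 -0.0342 0 0 0 0 1" --pt "-0.0187 -0.0342 0 0 0 0 1" --pt "0 0 0 0 0 0 1"

```text
t: 2.7
tcp_pos: [0.4063, 0.1497, 0.2453]
tool_rot: [0.986, -0.17, -0.0, -0.001]
force: [-0.0, -0.2, 0.3]
finger_gap: 1.007
gripper_force: 0.0
```

>>> drive_tool --pt "-0.0171 -0.0314 0 0 0 0 0" --pt "0 0 0.04 0 0 0 0" --pt "0 0 0.04 0 0 0 0" --pt "0 0 0.03 0 0 0 0" --pt "0 0 0.03 0 0 0 0" --pt "0 0 0 0 0 0 0" --pt "0 0 0 0 0 0 0"

```text
t: 3.4
tcp_pos: [0.4027, 0.181, 0.1053]
tool_rot: [0.985, -0.174, -0.001, 0.0]
force: [0.5, -0.5, -0.3]
finger_gap: 0.497
gripper_force: 0.0
```

```bash
python3 - <<'E'
from h import *
print(manip.sense()['tcp_pos'])
S=snap('side'); T=snap('top')
a=S['image'][220:340,250:370];b=T['image'][190:290,160:290]
f=lambda i:cv2.resize(cv2.cvtColor(i,cv2.COLOR_RGB2BGR),(400,400),interpolation=cv2.INTER_CUBIC)
cv2.imwrite('pics/g1.png',np.hstack([f(a),f(b)]))
E
```

```text
[0.40265433 0.181027   0.10526583]
```

View pics/g1.png

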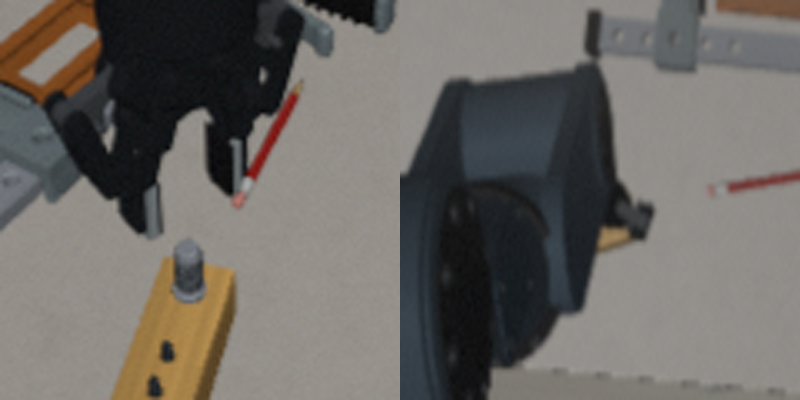

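Left half: the fingertips at (150, 235) and (238, 195) straddle the pin top at (188, 250). A small correction, then I descend and close.

>>> drive_tool --pt "-0.003 -0.0032 0 0 0 0 0" --pt "0 0 0.02 0 0 0 0" --pt "0 0 0.017 0 0 0 0" --pt "0 0 0.01 0 0 0 0" --pt "0 0 0 0 0 0 0" --pt "0 0 0 0 0 0 -1" --pt "0 0 0 0 0 0 -1" --pt "0 0 0 0 0 0 -1" --pt "0 0 0 0 0 0 -1" --pt "0 0 0 0 0 0 -1"

```text
t: 4.5
tcp_pos: [0.4013, 0.1857, 0.0591]
tool_rot: [0.985, -0.174, 0.001, -0.0]
force: [-1.2, 0.4, 6.7]
finger_gap: 0.16
gripper_force: 39.0
```

>>> drive_tool --pt "0 0 -0.01 0 0 0 -1" --pt "0 0 -0.015 0 0 0 -1" --pt "0 0 -0.015 0 0 0 -1" --pt "0 0 -0.02 0 0 0 -1" --pt "0 0 -0.02 0 0 0 -1" --pt "0 0 0 0 0 0 -1" --pt "0 0 0 0 0 0 -1" --newtons 60

```text
t: 5.2
tcp_pos: [0.4009, 0.1856, 0.1388]
tool_rot: [0.985, -0.174, 0.001, -0.0]
force: [-0.9, 0.3, -0.7]
finger_gap: 0.148
gripper_force: 58.5
```

>>> drive_tool --pt "0.0303 -0.0004 0 0 0 0 -1" --pt "0.0303 -0.0004 0 0 0 0 -1" --pt "0.0303 -0.0004 0 0 0 0 -1" --pt "0.0303 -0.0004 0 0 0 0 -1" --pt "0.0303 -0.0004 0 0 0 0 -1" --pt "0 0 0 0 0 0 -1" --pt "0 0 0.02 0 0 0 -1" --pt "0 0 0.022 0 0 0 -1" --pt "0 0 0 0 0 0 -1" --pt "0 0 0 0 0 0 -1"

```text
t: 6.2
tcp_pos: [0.5424, 0.1357, 0.0954]
tool_rot: [0.985, -0.174, -0.002, 0.0]
force: [0.4, 0.3, -0.3]
finger_gap: 0.152
gripper_force: 58.5
```

```bash
python3 - <<'E'
from h import *
m=manip.sense();print(m['tcp_pos'],m['tool_rot'])
S=snap('side'); save(S,'p1.png',215,205,315,280,8)
T=snap('top'); save(T,'p1t.png',215,165,295,225,10)
E
```

```text
[0.54240319 0.1356517  0.09540974] [ 9.84756662e-01 -1.73929191e-01 -1.68211365e-03  3.51003412e-04]
```

View pics/p1.png

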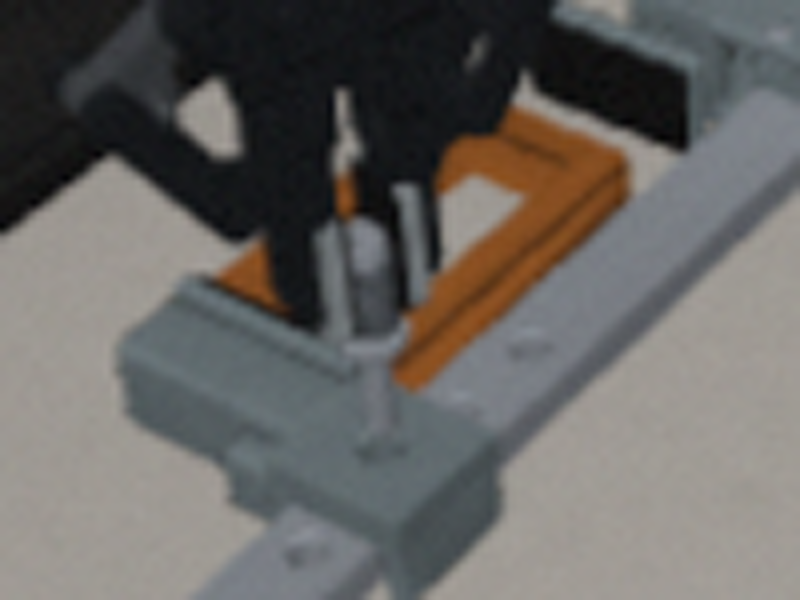

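Tip at (380, 443), just above the hole at (381, 449); collar at (373, 340), pin top at (367, 235). I'll check the tilt against the projection of a vertical line.

```bash
cat >> h.py <<'E'
def proj(s,p):
    E=np.array(s['extrinsics']); c=E[:3,:3].T@(np.array(p)-E[:3,3])
    x,y=c[0]/-c[2],-c[1]/-c[2]; k=1+s['k1']*(x*x+y*y); f=200/np.tan(np.radians(s['fov_y'])/2)
    return np.array([f*x*k+s['cx'],f*y*k+s['cy']])
E
python3 - <<'E'
from h import *
S=load('side')
for x,y in((.544,.1355),(.5424,.1357),(.546,.1355),(.544,.1375)):
  for z in(.034,.042,.072,.106): print(x,y,z,((proj(S,(x,y,z))-[215,205]+.5)*8-.5).round())
E
```

```text
0.544 0.1355 0.034 [382. 444.]
0.544 0.1355 0.042 [380. 421.]
0.544 0.1355 0.072 [369. 331.]
0.544 0.1355 0.106 [355. 224.]
0.5424 0.1357 0.034 [387. 447.]
0.5424 0.1357 0.042 [384. 424.]
0.5424 0.1357 0.072 [373. 334.]
0.5424 0.1357 0.106 [360. 227.]
0.546 0.1355 0.034 [376. 442.]
0.546 0.1355 0.042 [373. 418.]
0.546 0.1355 0.072 [362. 328.]
0.546 0.1355 0.106 [349. 221.]
0.544 0.1375 0.034 [377. 449.]
0.544 0.1375 0.042 [374. 426.]
0.544 0.1375 0.072 [363. 336.]
0.544 0.1375 0.106 [350. 229.]
```

View pics/p1t.png

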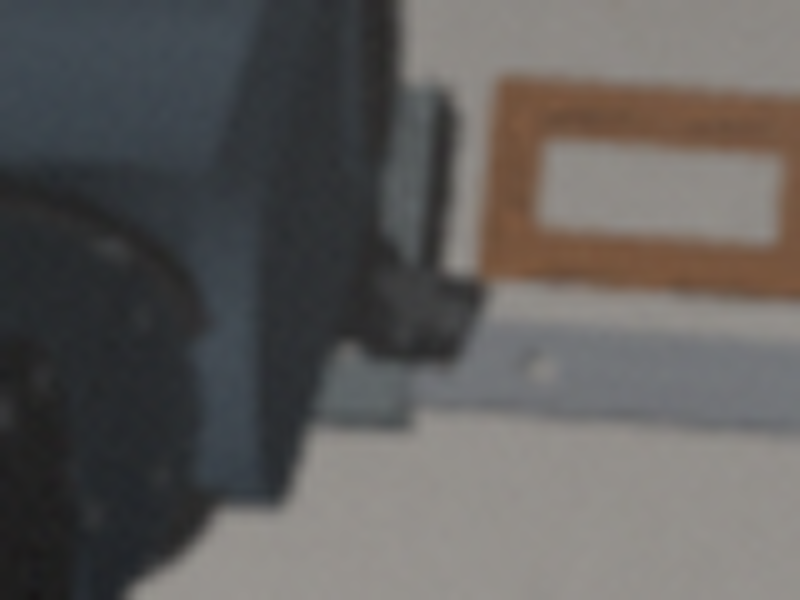

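The tip sits over the hole to within about 1.5 mm in x, with a small lean. I correct +1.6 mm in x and go down carefully.

>>> drive_tool --pt "0.0016 -0.0003 0 0 0 0 -1" --pt "0 0 0 0 0 0 -1" --pt "0 0 0.004 0 0 0 -1" --pt "0 0 0.003 0 0 0 -1" --pt "0 0 0.003 0 0 0 -1" --pt "0 0 0.003 0 0 0 -1" --pt "0 0 0.002 0 0 0 -1" --pt "0 0 0 0 0 0 -1"

```text
t: 7.1
tcp_pos: [0.5456, 0.1348, 0.0809]
tool_rot: [0.985, -0.174, 0.0, 0.0]
force: [-0.3, -2.7, -2.1]
finger_gap: 0.151
gripper_force: 58.5
```

>>> drive_tool --pt "0.0002 0.0008 0 0 0 0 -1" --pt "0 0 0 0 0 0 -1" --pt "0 0 0 0 0 0 -1"

```text
t: 7.4
tcp_pos: [0.5453, 0.1345, 0.0813]
tool_rot: [0.985, -0.174, -0.0, -0.0]
force: [0.1, -1.4, -1.9]
finger_gap: 0.151
gripper_force: 58.6
```

>>> drive_tool --pt "0.0002 0.0006 0 0 0 0 -1" --pt "0 0 0.003 0 0 0 -1" --pt "0 0 0.003 0 0 0 -1" --pt "0 0 0.003 0 0 0 -1" --pt "0 0 0 0 0 0 -1"

```text
t: 7.9
tcp_pos: [0.5451, 0.1338, 0.0718]
tool_rot: [0.985, -0.174, -0.0, 0.0]
force: [0.2, -1.1, -0.7]
finger_gap: 0.153
gripper_force: 58.6
```

>>> drive_tool --pt "0.0001 0.0004 0.003 0 0 0 -1" --pt "0 0 0.003 0 0 0 -1" --pt "0 0 0.003 0 0 0 -1" --pt "0 0 0.003 0 0 0 -1" --pt "0 0 0 0 0 0 -1"

```text
t: 8.4
tcp_pos: [0.5451, 0.1334, 0.0598]
tool_rot: [0.985, -0.174, -0.0, 0.0]
force: [-0.1, 0.3, 0.1]
finger_gap: 0.152
gripper_force: 58.6
```

>>> drive_tool --pt "0 0 0.0015 0 0 0 -1" --pt "0 0 0.0015 0 0 0 -1" --pt "0 0 0.0015 0 0 0 -1" --pt "0 0 0 0 0 0 -1"

```text
t: 8.8
tcp_pos: [0.5454, 0.1334, 0.0571]
tool_rot: [0.985, -0.174, 0.0, -0.0]
force: [-1.6, -0.4, 7.5]
finger_gap: 0.15
gripper_force: 60.0
```

Contact at the height expected for a seated collar. I release, rise, turn to yaw 0 and check.

>>> drive_tool --pt "0 0 0 0 0 0 -0.4" --pt "0 0 0 0 0 0 -0.2" --pt "0 0 0 0 0 0 -0.2" --pt "0 0 0 0 0 0 -0.2" --pt "0 0 -0.02 0 0 0 -0.2" --pt "0 0 -0.04 0 0 0 -0.2" --pt "0 0 -0.04 0 0 -6.7 1" --pt "0 0 0 0 0 -6.7 1" --pt "0 0 0 0 0 -6.6 1" --pt "0 0 0 0 0 0 1" --newtons 20

```text
t: 9.8
tcp_pos: [0.5453, 0.1334, 0.1562]
tool_rot: [1.0, -0.0, 0.0, -0.0]
force: [-0.4, -0.4, -0.3]
finger_gap: 0.999
gripper_force: 0.0
```

```bash
python3 - <<'E'
from h import *
m=manip.sense();print(m['tcp_pos'],m['tool_rot'],m['finger_gap'])
S=snap('side'); save(S,'p2.png',215,165,375,285,5)
E
```

```text
[0.54528227 0.1334028  0.15615421] [ 9.99999851e-01 -4.72832995e-04  2.72863787e-04 -9.95195977e-06] 0.9987029854990747
```

View pics/p2.png

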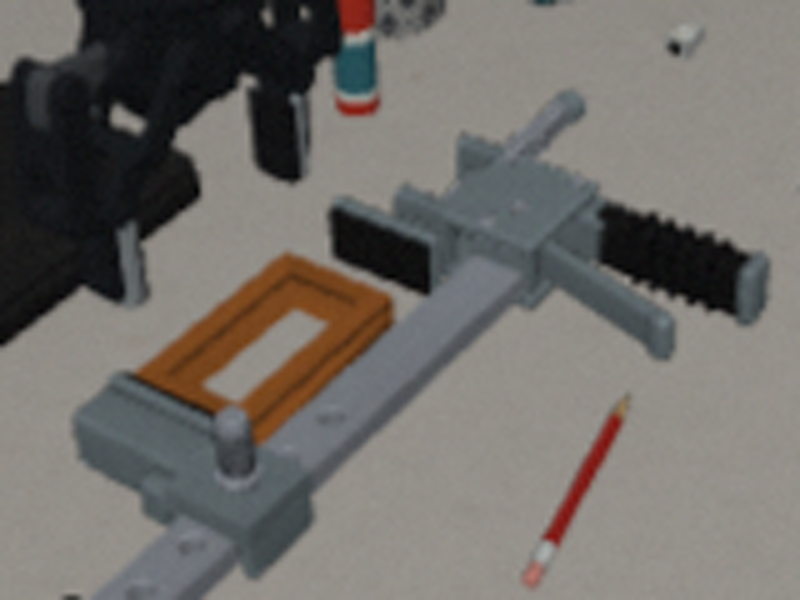

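The collar sits on the tail jaw at (236, 480) and the clamp is unmoved. Now I go over the grip and trigger.

>>> drive_tool --pt "-0.0097 0.0377 0 0 0 0 1" --pt "-0.0097 0.0377 0 0 0 0 1" --pt "-0.0097 0.0377 0 0 0 0 1" --pt "-0.0097 0.0377 0 0 0 0 1" --pt "-0.0097 0.0377 0 0 0 0 1" --pt "-0.0097 0.0377 0 0 0 0 1" --pt "0 0 0 0 0 0 1" --pt "0 0 0.04 0 0 0 1" --pt "0 0 0.036 0 0 0 1" --pt "0 0 0 0 0 0 1"

```text
t: 10.85
tcp_pos: [0.4839, -0.0911, 0.076]
tool_rot: [1.0, -0.001, -0.005, -0.002]
force: [-0.5, -0.0, -0.7]
finger_gap: 0.999
gripper_force: 0.0
```

```bash
python3 - <<'E'
from h import *
m=manip.sense();print(m['tcp_pos'],m['finger_gap'])
S=snap('side'); save(S,'p3.png',265,150,395,247,6)
E
```

```text
[ 0.48390453 -0.09108871  0.07597979] 0.9987145674030118
```

View pics/p3.png

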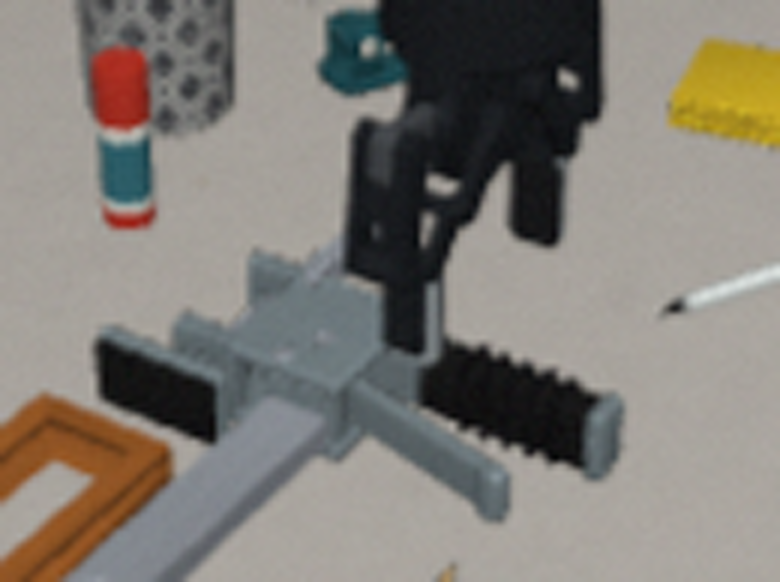

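The front fingertip at (410, 345) will come down in front of the trigger lever (370–500, 390–510) and the rear one behind the grip. I descend.

>>> drive_tool --pt "0.003 0.001 0.02 0 0 0 1" --pt "0 0 0.02 0 0 0 1" --pt "0 0 0.01 0 0 0 1" --pt "0 0 0.008 0 0 0 1" --pt "0 0 0 0 0 0 1"

```text
t: 11.4
tcp_pos: [0.4901, -0.0935, 0.022]
tool_rot: [1.0, -0.0, -0.0, -0.0]
force: [0.2, 0.0, -0.1]
finger_gap: 1.002
gripper_force: 0.0
```

>>> drive_tool --pt "0 0 0 0 0 0 0.6" --pt "0 0 0 0 0 0 0.4" --pt "0 0 0 0 0 0 0.25" --pt "0 0 0 0 0 0 0.1" --pt "0 0 0 0 0 0 0" --pt "0 0 0 0 0 0 -0.1" --pt "0 0 0 0 0 0 -0.2" --pt "0 0 0 0 0 0 -0.3" --pt "0 0 0 0 0 0 -0.3" --pt "0 0 0 0 0 0 -0.3" --newtons 20

```text
t: 12.4
tcp_pos: [0.4895, -0.094, 0.0224]
tool_rot: [1.0, 0.0, -0.0, 0.0]
force: [-2.2, 1.4, 8.0]
finger_gap: 0.418
gripper_force: 19.7
```

>>> drive_tool --pt "0 0 0 0 0 0 0.2" --pt "0 0 0 0 0 0 0.6" --pt "0 0 0 0 0 0 1" --pt "0 0 0 0 0 0 1" --pt "0 0 0 0 0 0 1" --pt "0 0 0 0 0 0 1"

```text
t: 13.0
tcp_pos: [0.4901, -0.094, 0.0218]
tool_rot: [1.0, -0.0, 0.0, 0.0]
force: [0.5, 0.5, 0.5]
finger_gap: 1.001
gripper_force: 0.0
```

>>> drive_tool --pt "0 0 0 0 0 0 0.6" --pt "0 0 0 0 0 0 0.4" --pt "0 0 0 0 0 0 0.25" --pt "0 0 0 0 0 0 0.1" --pt "0 0 0 0 0 0 0" --pt "0 0 0 0 0 0 -0.1" --pt "0 0 0 0 0 0 -0.2" --pt "0 0 0 0 0 0 -0.3" --pt "0 0 0 0 0 0 -0.3" --pt "0 0 0 0 0 0 -0.3"

```text
t: 14.0
tcp_pos: [0.4892, -0.0938, 0.0223]
tool_rot: [1.0, 0.0, -0.001, 0.0]
force: [-2.3, 1.0, 7.3]
finger_gap: 0.419
gripper_force: 19.8
```

```bash
python3 - <<'E'
from h import *
print(manip.sense()['force'])
T=snap('top');S=snap('side')
f=lambda i,k:cv2.resize(cv2.cvtColor(i,cv2.COLOR_RGB2BGR),None,fx=k,fy=k,interpolation=cv2.INTER_CUBIC)
cv2.imwrite('pics/p4.png',np.vstack([f(T['image'][165:245,215:375],4.5)[:250],f(S['image'][165:265,235:395],4.5)[:350]]))
E
```

```text
[-2.34479313  1.04823167  7.27750104]
```

View pics/p4.png

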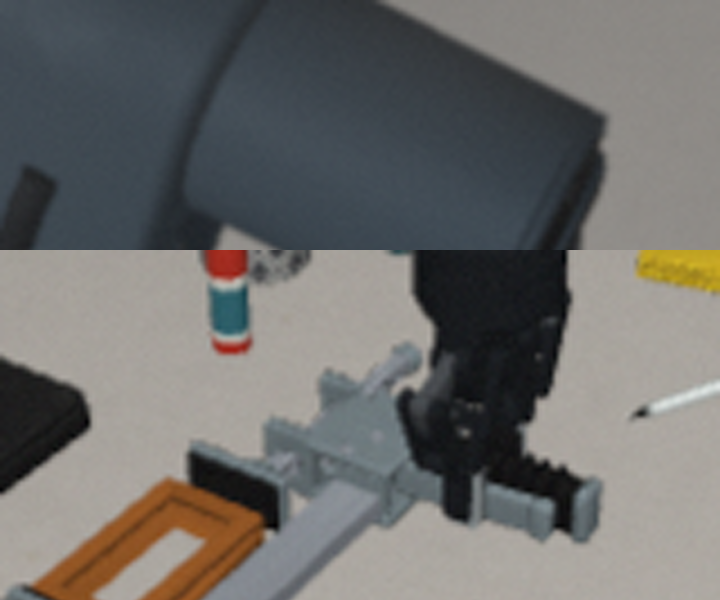

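The pump works: the trigger is squeezed and the moving jaw (190–285, 450–520) has moved up close to the frame edge. Next strokes, one at a time and closing gently.

>>> drive_tool --pt "0 0 0 0 0 0 0.2" --pt "0 0 0 0 0 0 0.6" --pt "0 0 0 0 0 0 1" --pt "0 0 0 0 0 0 1" --pt "0 0 0 0 0 0 1" --pt "0 0 0 0 0 0 1"

```text
t: 14.7
tcp_pos: [0.4901, -0.0941, 0.0218]
tool_rot: [1.0, -0.0, 0.0, 0.0]
force: [-0.4, 0.5, 0.8]
finger_gap: 1.0
gripper_force: 0.0
```

>>> drive_tool --pt "0 0 0 0 0 0 0.6" --pt "0 0 0 0 0 0 0.4" --pt "0 0 0 0 0 0 0.25" --pt "0 0 0 0 0 0 0.15" --pt "0 0 0 0 0 0 0.08" --pt "0 0 0 0 0 0 0" --pt "0 0 0 0 0 0 -0.1" --pt "0 0 0 0 0 0 -0.2" --pt "0 0 0 0 0 0 -0.3" --pt "0 0 0 0 0 0 -0.3"

```text
t: 15.7
tcp_pos: [0.4892, -0.0938, 0.0222]
tool_rot: [1.0, 0.0, -0.001, -0.0]
force: [-1.5, 2.8, 6.2]
finger_gap: 0.419
gripper_force: 19.9
```

>>> drive_tool --pt "0 0 0 0 0 0 0.2" --pt "0 0 0 0 0 0 0.6" --pt "0 0 0 0 0 0 1" --pt "0 0 0 0 0 0 1" --pt "0 0 0 0 0 0 1" --pt "0 0 0 0 0 0 1"

```text
t: 16.3
tcp_pos: [0.4902, -0.0941, 0.0219]
tool_rot: [1.0, -0.0, 0.0, 0.0]
force: [-1.2, 0.7, 0.7]
finger_gap: 1.002
gripper_force: 0.0
```

>>> drive_tool --pt "0 0 0 0 0 0 0.6" --pt "0 0 0 0 0 0 0.4" --pt "0 0 0 0 0 0 0.3" --pt "0 0 0 0 0 0 0.22" --pt "0 0 0 0 0 0 0.15" --pt "0 0 0 0 0 0 0.08" --pt "0 0 0 0 0 0 0" --pt "0 0 0 0 0 0 -0.1" --pt "0 0 0 0 0 0 -0.2" --pt "0 0 0 0 0 0 -0.3"

```text
t: 17.3
tcp_pos: [0.4893, -0.0937, 0.0221]
tool_rot: [1.0, 0.0, -0.001, -0.0]
force: [-2.2, 3.8, 7.4]
finger_gap: 0.417
gripper_force: 19.9
```

>>> drive_tool --pt "0 0 0 0 0 0 -0.3" --pt "0 0 0 0 0 0 -0.3"

```text
t: 17.5
tcp_pos: [0.4892, -0.0937, 0.0221]
tool_rot: [1.0, 0.0, -0.001, -0.0]
force: [-2.3, 3.0, 7.2]
finger_gap: 0.423
gripper_force: 19.8
```

>>> drive_tool --pt "0 0 0 0 0 0 0.2" --pt "0 0 0 0 0 0 0.6" --pt "0 0 0 0 0 0 1" --pt "0 0 0 0 0 0 1" --pt "0 0 0 0 0 0 1" --pt "0 0 0 0 0 0 1"

```text
t: 18.1
tcp_pos: [0.4902, -0.0941, 0.0218]
tool_rot: [1.0, -0.0, 0.0, 0.0]
force: [-0.0, 0.2, -0.3]
finger_gap: 1.0
gripper_force: 0.0
```

>>> drive_tool --pt "0 0 0 0 0 0 0.6" --pt "0 0 0 0 0 0 0.4" --pt "0 0 0 0 0 0 0.3" --pt "0 0 0 0 0 0 0.22" --pt "0 0 0 0 0 0 0.15" --pt "0 0 0 0 0 0 0.08" --pt "0 0 0 0 0 0 0" --pt "0 0 0 0 0 0 -0.1" --pt "0 0 0 0 0 0 -0.2" --pt "0 0 0 0 0 0 -0.3"

```text
t: 19.1
tcp_pos: [0.4887, -0.0926, 0.0226]
tool_rot: [1.0, -0.0, -0.001, -0.001]
force: [-0.9, 5.4, 9.9]
finger_gap: 0.473
gripper_force: 18.9
```

>>> drive_tool --pt "0 0 0 0 0 0 -0.3" --pt "0 0 0 0 0 0 -0.3" --pt "0 0 0 0 0 0 -0.3"

```text
t: 19.4
tcp_pos: [0.4887, -0.0926, 0.0226]
tool_rot: [1.0, -0.0, -0.001, -0.001]
force: [-1.6, 4.5, 9.8]
finger_gap: 0.474
gripper_force: 18.9
```

```bash
python3 - <<'E'
from h import *
print(manip.sense()['force'])
S=snap('side'); save(S,'p5.png',215,165,375,285,5)
E
```

```text
[-1.58329586  4.4516301   9.81299235]
```

View pics/p5.png

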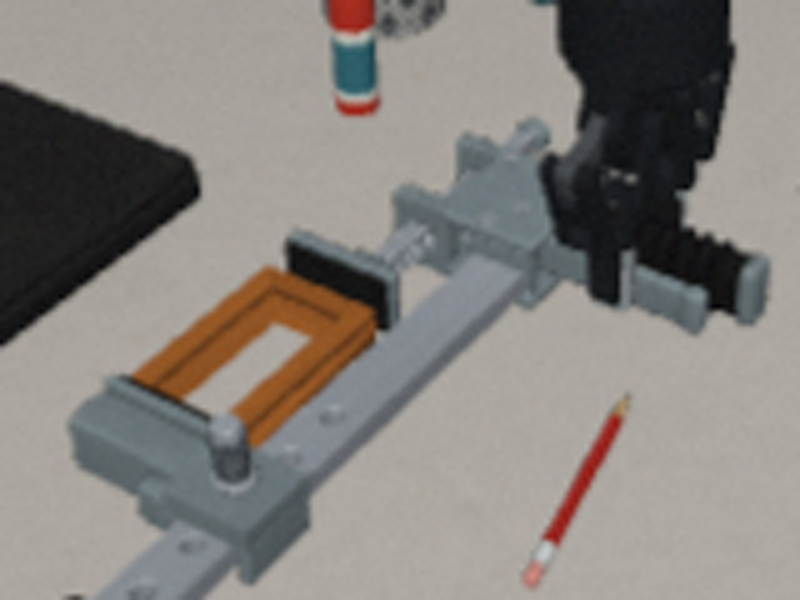

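The trigger halts 5 mm short of its stop at a squeeze of about 19 N. Both jaws touch the frame and the pin is seated at (231, 480).

```bash
python3 -c "
from station import manip
print(manip.sign_off())"
```

```text
the job is handed in; nothing more can be done
None
```

I pinned the tail jaw and pumped the clamp closed on the frame, then handed the job in at about 19.5 s with the trigger still squeezed at about 19 N (roughly 30 N at the jaws); no verdict came back.

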